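# Ratchet the indexing table round to its station

### The job

Work the red-gripped lever of the ratchet indexing table back and forth, so that the table advances notch by notch, until the housing with the brass bush on top stands squarely at the yellow pointer. Turn the table with the lever only, never by pushing on the table or on the housings, and let go of the lever at the end.

Things in the scene. Friction and masses are not known exactly. Their poses are not given: they have to be found in the camera images.
- lever_grip (a point): point on the axis of the lever's upright red grip, a round bar 22 mm in diameter from 62 to 127 mm above the bench; this point is 104 mm above the bench and 140 mm from the table's turning axis. It moves on a level arc about that axis, on the robot's side of the table; the grip can be pinched from above (it may turn in the fingers) or pushed
- lever (a joint): lever swing, 0 to 0.80 rad between stops, growing counter-clockwise from above (grip moves to the robot's right): the working stroke, a sprung pawl takes the table along. Shrinking is the idle return: the pawl clicks back over the teeth (0.52 rad apart) and the table stays. Stop to stop gives one notch (the first time 0.25 to 0.80 rad). Needs 2 to 5 N at the grip; stays where left
- ratchet_wheel (a joint): turn of the ratchet wheel and table, rad, counter-clockwise from above; 0 when the brass-bushed housing is at the pointer, negative before (starts between -1.75 and -0.95). A stroke that ends at the lever's 0.80 stop leaves the table at a whole notch, a multiple of 0.52; 0 is one of these. It cannot be turned back
- brass_housing_mid (a point): middle of the aluminium housing (30 x 49 x 37 mm) with a pale brass-yellow bush standing out of its top, 76 mm above the bench, 35 mm from the turning axis; one of three housings fixed on the round table (the other two have plain grey tops); the housings reach 89 to 95 mm above the bench
- station (a point): where the middle of the brass-bushed housing has to come: 35 mm from the turning axis, 76 mm above the bench, in line with the yellow pointer, an upright 67 mm high at the left rim of the fixture with its tip reaching in towards the table
- index_table: the round aluminium table, 120 mm in diameter, top 58 mm above the bench, with its three housings; not to be touched. The origin lies on the upright turning axis (z) of table and lever, 14 mm above the bench

How it is judged:
By the outcome, as a careful person would: the job done as asked, in the order asked, and still so for the second after the job is handed in, with the robot touching nothing.
It also fails if it takes over 45 s, if anything falls off the work surface, if the arm or the gripper's body presses on something with over 40 N, if the wrist force passes 120 N, or if a joint passes its speed limit or range.

### The arm

A 6-joint arm with a two-finger parallel gripper is mounted at the origin on a cart in front of the work surface, level with it; the furniture and walls round the work are solid. World frame = base frame: x ahead of the robot, y to its left, z up, the work surface at z = 0. Lengths are in mm, angles in rad, forces in N, time in s.
With the tool pointing down it reaches from about 275 to 1000 mm from the base axis. Payload 8.4 kg.
Tool frame: the origin (TCP) lies midway between the tips of the shut fingers; the grasp point (between the pads) lies 19 mm behind it; z points along the fingers, y is the line along which they close (so a half turn about z gives the same grasp; the last joint's range is limited). The gripper opens to 85 mm and grips with 20 to 120 N. Pads are 22 mm wide; open, the fingers measure 114 mm over their backs; the gripper's body (76 mm by 85 mm) begins 54 mm behind the grasp point. The pads swing forward as they close: fully open they stand 13 mm farther back than shut.
Start: joints at [-1.268, 0.353, 1.633, -0, 1.155, -0.002], TCP at [187.562, -596.195, 201.281] pointing down, gripper open.
Joint ranges: [-2.63, 2.63], [-0.92, 2.1], [0.06, 2.66], [-1.3, 4.44], [0, 2.69], [-3.02, 3.02]. Speed limits (rad/s): [2.22, 2.22, 2.79, 3.14, 3.14, 3.14].

### API

Orientations are given as [roll, pitch, yaw] about the fixed x, y, z axes, in that order (R = Rz(yaw) Ry(pitch) Rx(roll)).
In Python, from rig import r, imaging gives the robot as it stands. The module is installed in compiled form; this text tells all that it offers.
- The arm moves only by the tool arm_command, never from a script. Its argument "deltas" is a list of rows, each an object of numbers: "hand": the finger opening in mm, from 0 to 85.4; "tx", "ty", "tz": the shift along the tool's x, y, z in mm; "wx", "wy", "wz": the turn, a rotation vector about the tool's x, y, z in rad. A call has 1 to 8 rows; each row shifts and turns the commanded pose from where the row before left it, along the tool's axes as they then stand; what a row does not reach is not made up. A row lasts 1/8 s, in which the tool goes at most 62.5 mm and 10.7 degrees, less where a joint would pass 70% of its speed; a pose out of reach is approached as far as the arm can. A call with a gripper value outside its range is refused whole. The fingers move at their own pace and stop on an object; "squeeze" is the grip in N (left out, the last holds). Time passes only in rows, so rows that do not move let the fingers close. It gives the time, the measured TCP pose, the force, the opening and the grip force at its end, in the units of the state.
- r.sense(): the state, without advancing time (a new reading comes with each control period).
- imaging.grab_frame(name): name is "scene" or "side" or "wrist"; returns a dict with "image" (400x640x3 uint8, red, green, blue), "mtx" (3x3 intrinsics, pixels), "world_to_cam" (4x4, takes a point from world to camera coordinates). Camera axes: x right, y up, looking along -z (the intrinsics and any distortion apply to the point x, -y, -z); pixel columns grow to the right and rows downward; lengths in mm; the calibration is good to about 2 mm. A picture is of the moment at which its call begins. There is no depth.
- r.sign_off(): hands the job in; it is judged then, once.
The state is a dict: "clock": time; "qpos": joint angles; "qvel": joint speeds; "joint_efforts": joint torques, N m; "eef_pos": TCP position; "tcp_rot": TCP orientation; "contact_force": force on the tool from outside, world axes, zero at the start; "wrist_torque": the same for the moment, N m; "opening": opening from 0.0 (shut) to 1.0 (fully open); "grasp_force": force on a finger pad.
Only numpy, scipy, OpenCV 4.12 (cv2) and the standard library are available. Lean on these libraries where they do the work, as an engineer would, in place of code of your own. Each camera call takes 0.05 s, during which the arm holds its last target. There are 200 camera calls.

## Working session

There is one attempt and no reset: what is moved stays moved. The work goes in short steps, Python scripts to look and compute and a tool call to move; the robot and the scene stay as the last step left them, time stands still between calls to the robot, and variables do not carry over. Pictures are saved under pics/ and viewed, at most 10 in all, crops included, and the job is handed in when it is done.

Besides the shell and the picture viewer there is one more tool, called after "Call:" as name([rows], argument=value, ...), one row to a line, values as JSON. arm_command: Moves the arm, as the interface text tells. Its arguments: {"type":"object","properties":{"deltas":{"type":"array"},"squeeze":{"type":"number"}},"required":["deltas"]}

```bash
mkdir -p pics; cat > h.py <<'E'
import numpy as np, cv2
from rig import r, imaging
def grab(n,save=None):
    f=imaging.grab_frame(n)
    if save: cv2.imwrite('pics/'+save,f['image'][:,:,::-1])
    return f
def ray(f,u,v):
    K=f['mtx'];T=f['world_to_cam'];d=np.linalg.inv(K)@[u,v,1];d=np.array([d[0],-d[1],-d[2]])
    R=T[:3,:3];return -R.T@T[:3,3],R.T@d
def onz(f,u,v,z):
    o,d=ray(f,u,v);return o+d*(z-o[2])/d[2]
def proj(f,p):
    c=f['world_to_cam']@np.r_[p,1];q=f['mtx']@[c[0],-c[1],-c[2]];return q[:2]/q[2]
E
python3 - <<'E'
from h import *
a=grab('scene')['image'];b=grab('side')['image']
cv2.imwrite('pics/a.png',np.vstack([a,b])[:,:,::-1][:, :])
cv2.imwrite('pics/a1.png',cv2.resize(np.vstack([a,b]),(480,600))[:,:,::-1])
cv2.imwrite('pics/s.png',a[:,:,::-1]);cv2.imwrite('pics/d.png',b[:,:,::-1])
s=r.sense();print(s)
E
```

```text
{'clock': 0.1, 'qpos': array([-1.26837396e+00,  3.53578920e-01,  1.63406682e+00, -3.04350828e-05,
        1.15518452e+00, -2.38197027e-03]), 'qvel': array([-2.78794744e-04, -2.22079806e-03, -8.60550303e-05, -4.48778664e-04,
        3.43500509e-04,  4.51816303e-04]), 'joint_efforts': array([ 1.54556259e-03, -6.06357694e+01, -3.42819393e+01,  8.93801769e-06,
        3.90320347e-03,  6.29611222e-06]), 'eef_pos': array([ 187.42939151, -595.74831577,  200.63373254]), 'tcp_rot': array([-3.14035498e+00,  2.48808720e-05,  3.04816662e-01]), 'contact_force': array([ 0.49187181, -0.4146316 , -0.48376183]), 'wrist_torque': array([ 0.0131776 , -0.00166392,  0.03440062]), 'grasp_force': 0.0, 'opening': 1.0016486185864808}
```

View pics/s.png

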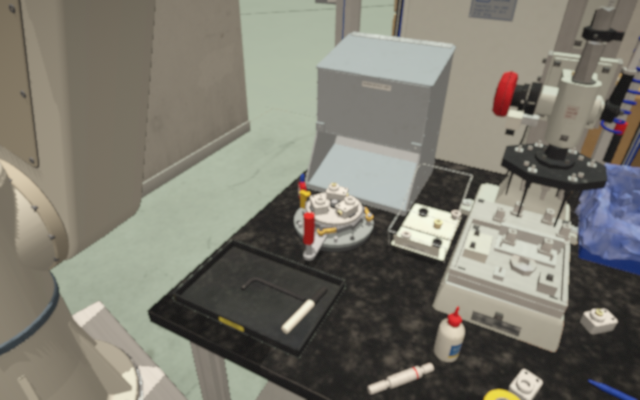

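View pics/d.png

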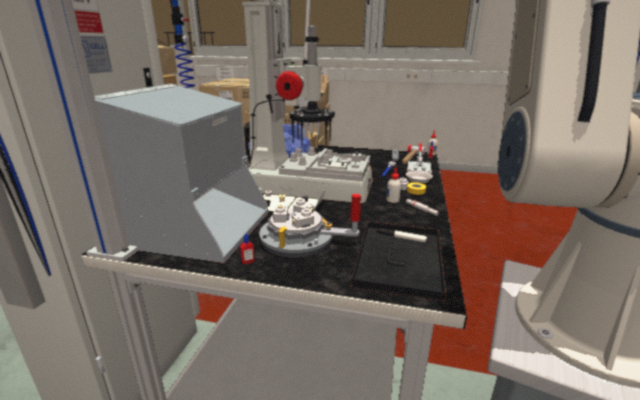

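The scene view shows the red grip at about (309,228) and the table at (335,212). In the side view the grip is at (356,207), the table at (296,225) and the yellow pointer at (282,238). I'll measure these and enlarge both views.

```bash
python3 - <<'E'
from h import *
fs=grab('scene');fd=grab('side')
c=[]
for f,(x0,y0,x1,y1) in ((fs,(280,165,390,265)),(fd,(240,180,370,270))):
    im=f['image'];c.append(cv2.resize(im[y0:y1,x0:x1],(640,int(640*(y1-y0)/(x1-x0)))[:2],interpolation=cv2.INTER_CUBIC))
    h=cv2.cvtColor(im,cv2.COLOR_RGB2HSV)
    m=(((h[...,0]<6)|(h[...,0]>174))&(h[...,1]>150)&(h[...,2]>80)).astype(np.uint8)
    n,l,s,ce=cv2.connectedComponentsWithStats(m)
    for i in range(1,n):
        if s[i,4]>15 and x0<ce[i][0]<x1 and y0<ce[i][1]<y1: print('red',s[i],ce[i])
    m=((h[...,0]>15)&(h[...,0]<35)&(h[...,1]>110)&(h[...,2]>90)).astype(np.uint8)
    n,l,s,ce=cv2.connectedComponentsWithStats(m)
    for i in range(1,n):
        if s[i,4]>3 and x0<ce[i][0]<x1 and y0<ce[i][1]<y1: print('yel',s[i],ce[i])
cv2.imwrite('pics/c1.png',c[0][:,:,::-1]);cv2.imwrite('pics/c2.png',c[1][:,:,::-1])
E
```

```text
red [299 182   8   8  38] [302.02631579 185.5       ]
red [303 213  11  31 277] [308.45126354 228.        ]
yel [299 190  13  18 140] [303.67857143 196.75714286]
yel [365 207   4   7  19] [366.36842105 210.10526316]
yel [366 215   8   6  26] [369.57692308 217.73076923]
yel [318 228  18   7  80] [326.3875 230.725 ]
red [351 194  10  28 242] [355.33471074 207.42975207]
red [240 242  14  22 146] [245.93150685 251.04109589]
yel [323 219  10  10  47] [326.9787234  223.61702128]
yel [278 227   9  21 117] [281.75213675 235.8974359 ]
```

View pics/c1.png

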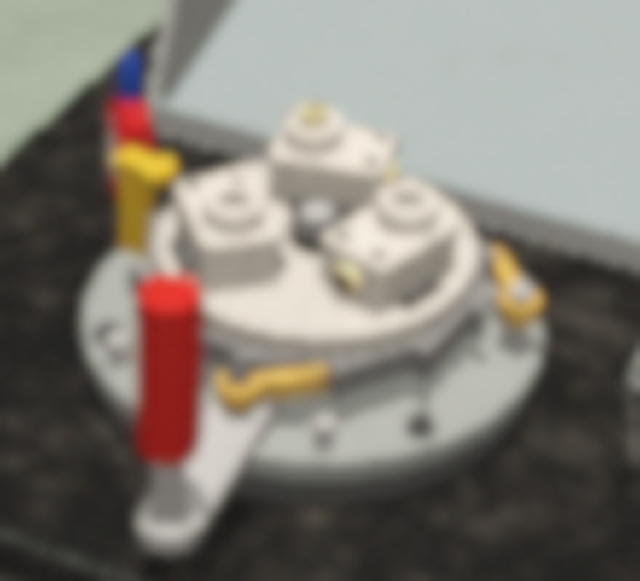

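View pics/c2.png

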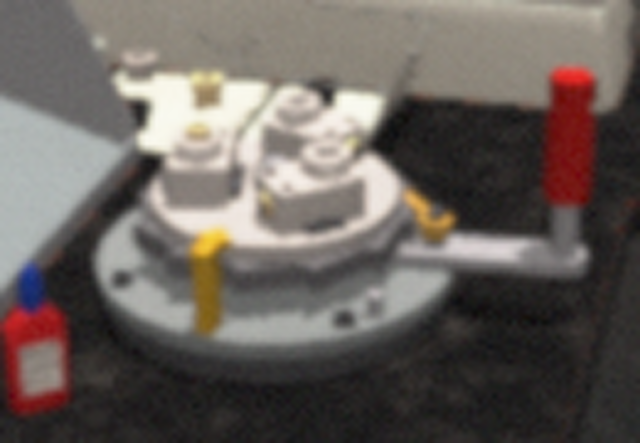

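Crop 1 is the scene view. It puts the brass bush at the back (313,112), grey bushes at (237,195) and (408,198), and the pointer tip at about (170,160). Crop 2, from the side, has the brass bush at (198,132), grey bushes at (298,100) and (325,150), and the pointer tip at (210,240).

```bash
python3 - <<'E'
from h import *
fs=grab('scene');fd=grab('side')
S=lambda p:(280+p[0]*110/640,165+p[1]*110/640)
D=lambda p:(240+p[0]*130/640,180+p[1]*130/640)
def tri(a,b):
    o1,d1=ray(fs,*a);o2,d2=ray(fd,*b)
    A=np.c_[d1,-d2];t=np.linalg.lstsq(A,o2-o1,rcond=None)[0]
    p,q=o1+d1*t[0],o2+d2*t[1];return (p+q)/2,np.linalg.norm(p-q)
P={}
for n,a,b in (('brass',(313,112),(198,132)),('g1',(237,195),(325,150)),('g2',(408,198),(298,100)),('ptr',(172,162),(212,240)),('gripTop',(170,285),(572,78))):
    P[n],e=tri(S(a),D(b));print(n,P[n].round(1),round(e,1))
g,e=tri((308.45,228),(355.33,207.43));print('grip',g.round(1),e)
c=(P['brass']+P['g1']+P['g2'])/3;print('axis',c)
for n in P: v=P[n]-c;print(n,np.hypot(v[0],v[1]),np.arctan2(v[1],v[0]))
v=g-c;print(np.hypot(v[0],v[1]),np.arctan2(v[1],v[0]))
E
```

```text
brass [630.1  20.4  90.4] 2.5
g1 [570.    4.7  88.3] 2.7
g2 [612.4 -40.6  87.6] 2.9
ptr [596.   62.7  63.1] 1.0
gripTop [473.4 -52.7 124.5] 0.2
grip [472.8 -52.7  94.5] 3.810909563834699
axis [604.17156517  -5.16308111  88.77465851]
brass 36.4298727187946 0.7781902324126401
g1 35.555949139621724 2.8616049259880154
g2 36.342466019110766 -1.3424554655899106
ptr 68.40448081578415 1.6912144757113654
gripTop 139.20048357429792 -2.792773162627408
139.75666920010391 -2.794160550365232
```

Call:
arm_command([
  {"tx":36,"ty":-36,"hand":50},
  {"tx":36,"ty":-36},
  {"tx":36,"ty":-36},
  {"tx":36,"ty":-36},
  {"tx":36,"ty":-36},
  {"tx":36,"ty":-36},
  {"tx":36,"ty":-36},
  {"tx":36,"ty":-36},
])

```text
schema error: expected keys hand, tx, ty, tz, wx, wy, wz
```

Call:
arm_command([
  {"tx":36,"ty":-36},
  {"tx":36,"ty":-36},
  {"tx":36,"ty":-36},
  {"tx":36,"ty":-36},
  {},
])

```text
schema error: expected keys hand, tx, ty, tz, wx, wy, wz
```

Call:
arm_command([
  {"hand":50,"tx":36,"ty":-36,"tz":0,"wx":0,"wy":0,"wz":0},
  {"hand":50,"tx":36,"ty":-36,"tz":0,"wx":0,"wy":0,"wz":0},
  {"hand":50,"tx":36,"ty":-36,"tz":0,"wx":0,"wy":0,"wz":0},
  {"hand":50,"tx":36,"ty":-36,"tz":0,"wx":0,"wy":0,"wz":0},
  {"hand":50,"tx":36,"ty":-36,"tz":0,"wx":0,"wy":0,"wz":0},
  {"hand":50,"tx":36,"ty":-36,"tz":0,"wx":0,"wy":0,"wz":0},
  {"hand":50,"tx":36,"ty":-36,"tz":0,"wx":0,"wy":0,"wz":0},
  {"hand":50,"tx":36,"ty":-36,"tz":0,"wx":0,"wy":0,"wz":0},
])

```text
clock: 1.3
eef_pos: [376.5, -233.6, 201.5]
tcp_rot: [3.141, -0.001, 0.305]
contact_force: [1.1, -1.0, -0.1]
opening: 0.586
grasp_force: 0.0
```

Call:
arm_command([
  {"hand":50,"tx":36,"ty":-36,"tz":0,"wx":0,"wy":0,"wz":0},
  {"hand":50,"tx":36,"ty":-36,"tz":0,"wx":0,"wy":0,"wz":0},
  {"hand":50,"tx":36,"ty":-36,"tz":0,"wx":0,"wy":0,"wz":0},
  {"hand":50,"tx":36,"ty":-36,"tz":0,"wx":0,"wy":0,"wz":0},
  {"hand":50,"tx":0,"ty":0,"tz":0,"wx":0,"wy":0,"wz":0},
  {"hand":50,"tx":0,"ty":0,"tz":0,"wx":0,"wy":0,"wz":0},
])

```text
clock: 2.05
eef_pos: [469.6, -54.6, 201.1]
tcp_rot: [3.142, 0.001, 0.306]
contact_force: [0.6, -0.0, -0.4]
opening: 0.586
grasp_force: 0.0
```

```bash
python3 - <<'E'
from h import *
f=grab('wrist','w.png');h=cv2.cvtColor(f['image'],cv2.COLOR_RGB2HSV)
m=(((h[...,0]<6)|(h[...,0]>174))&(h[...,1]>150)&(h[...,2]>80)).astype(np.uint8)
n,l,s,ce=cv2.connectedComponentsWithStats(m)
for i in range(1,n):
    if s[i,4]>100:print(s[i],ce[i],onz(f,*ce[i],127))
print('pred',proj(f,[473,-52.7,127]),proj(f,[473,-52.7,62]))
E
```

```text
[ 307  164   30   45 1053] [321.00379867 186.88034188] [479.049177   -53.79411888 127.        ]
[617 259  23  25 435] [629.6045977  270.77011494] [ 486.73584775 -298.23048014  127.        ]
pred [316.97098398 194.25587823] [317.24815312 173.74671134]
```

View pics/w.png

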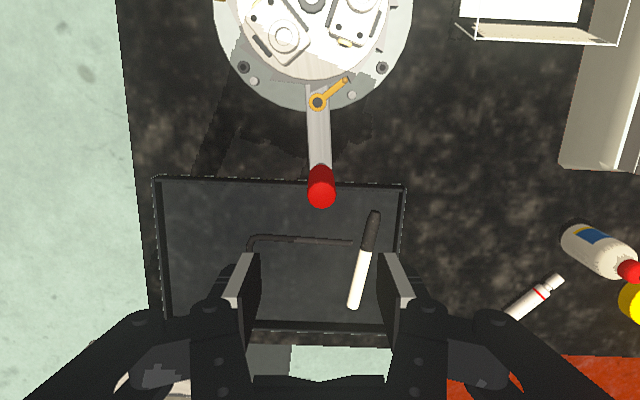

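The wrist view shows the grip top at about (321,193), within 2 mm of the prediction. It sits midway between the fingers, so I'll descend around it.

Call:
arm_command([
  {"hand":50,"tx":4,"ty":0,"tz":29,"wx":0,"wy":0,"wz":0},
  {"hand":50,"tx":0,"ty":0,"tz":29,"wx":0,"wy":0,"wz":0},
  {"hand":50,"tx":0,"ty":0,"tz":29,"wx":0,"wy":0,"wz":0},
  {"hand":50,"tx":0,"ty":0,"tz":29,"wx":0,"wy":0,"wz":0},
  {"hand":28,"tx":0,"ty":0,"tz":0,"wx":0,"wy":0,"wz":0},
  {"hand":28,"tx":0,"ty":0,"tz":0,"wx":0,"wy":0,"wz":0},
  {"hand":28,"tx":0,"ty":0,"tz":0,"wx":0,"wy":0,"wz":0},
])

```text
clock: 2.98
eef_pos: [474.7, -53.7, 86.5]
tcp_rot: [3.141, -0.002, 0.304]
contact_force: [-0.0, -0.2, -0.3]
opening: 0.329
grasp_force: 0.0
```

Call:
arm_command([
  {"hand":28,"tx":0.7,"ty":14,"tz":0,"wx":0,"wy":0,"wz":-0.1},
  {"hand":28,"tx":0.7,"ty":14,"tz":0,"wx":0,"wy":0,"wz":-0.1},
  {"hand":28,"tx":0.7,"ty":14,"tz":0,"wx":0,"wy":0,"wz":-0.1},
])

```text
clock: 3.35
eef_pos: [489.8, -85.8, 85.9]
tcp_rot: [-3.13, -0.002, 0.602]
contact_force: [-13.9, 74.5, 28.2]
opening: 0.331
grasp_force: 34.9
```

Call:
arm_command([
  {"hand":28,"tx":0,"ty":-8,"tz":0,"wx":0,"wy":0,"wz":0},
  {"hand":28,"tx":0,"ty":0,"tz":0,"wx":0,"wy":0,"wz":0},
])

```text
clock: 3.6
eef_pos: [488.0, -84.3, 86.1]
tcp_rot: [3.14, -0.001, 0.605]
contact_force: [0.2, -0.7, -0.6]
opening: 0.329
grasp_force: 0.0
```

```bash
cat >> h.py <<'E'
def look(ax=(604,-5)):
    fs=grab('scene');s=r.sense();c=np.array(ax)
    h=cv2.cvtColor(fs['image'],cv2.COLOR_RGB2HSV)
    m=(((h[...,0]<6)|(h[...,0]>174))&(h[...,1]>150)&(h[...,2]>80)).astype(np.uint8)
    n,l,st,ce=cv2.connectedComponentsWithStats(m)
    for i in range(1,n):
        if st[i,4]>30 and 250<ce[i][0]<420 and 165<ce[i][1]<290: print('red',st[i],onz(fs,*ce[i],94.5).round(1))
    e=s['eef_pos'][:2]-c;print('tcp',s['eef_pos'].round(1),np.hypot(*e),np.arctan2(-e[1],-e[0]),s['tcp_rot'][2],s['contact_force'].round(1))
    return fs
E
python3 - <<'E'
from h import *
fs=look();fd=grab('side')
c=[cv2.resize(f['image'][y0:y1,x0:x1],(600,300),interpolation=cv2.INTER_CUBIC) for f,(x0,y0,x1,y1) in ((fs,(270,160,430,240+5)),(fd,(230,185,370,255)))]
cv2.imwrite('pics/e.png',np.vstack(c)[:,:,::-1])
E
```

```text
red [319 216  11  31 296] [483.9 -80.1  94.5]
tcp [488.3 -84.6  86.1] 140.37811192895464 0.6025533614145928 0.6052847633004161 [-0.7 -0.3  0.2]
```

View pics/e.png

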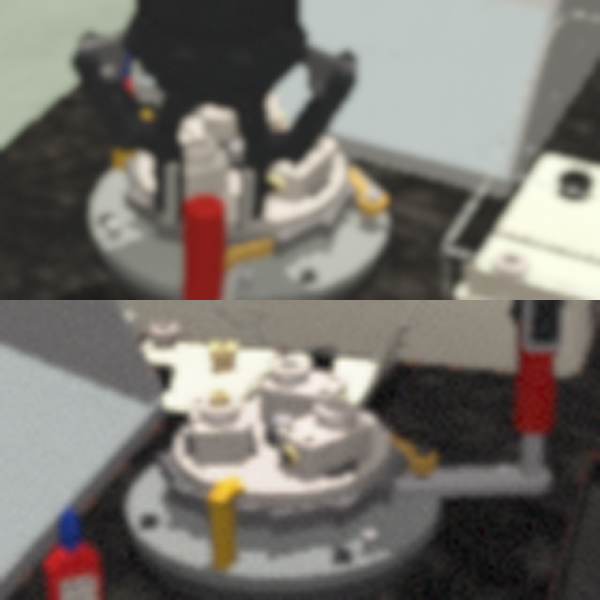

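```bash
python3 - <<'E'
from h import *
f=grab('side')
for lab,pts in (('before',[(280.2,206.8),(300.5,200.3),(306.0,210.5)]),('now',[(280.9,207.9),(298.1,199.9),(308.2,210.7)])):
    P=np.array([onz(f,*p,91)[:2] for p in pts]);c=P.mean(0);v=P-c
    print(lab,c.round(1),np.hypot(*v.T).round(1),np.arctan2(v[:,1],v[:,0]).round(3))
E
```

```text
before [603.7  -2.8] [35.8 33.9 36.3] [ 0.679 -1.367  2.842]
now [602.5  -1.7] [35.1 36.5 39.3] [ 0.816 -1.167  2.936]
```

Call:
arm_command([
  {"hand":28,"tx":0.7,"ty":-14,"tz":0,"wx":0,"wy":0,"wz":0.1},
  {"hand":28,"tx":0.7,"ty":-14,"tz":0,"wx":0,"wy":0,"wz":0.1},
  {"hand":28,"tx":0.7,"ty":-14,"tz":0,"wx":0,"wy":0,"wz":0.1},
  {"hand":28,"tx":0.7,"ty":-14,"tz":0,"wx":0,"wy":0,"wz":0.1},
  {"hand":28,"tx":0.7,"ty":-14,"tz":0,"wx":0,"wy":0,"wz":0.1},
  {"hand":28,"tx":0.7,"ty":-14,"tz":0,"wx":0,"wy":0,"wz":0.1},
  {"hand":28,"tx":0.7,"ty":-14,"tz":0,"wx":0,"wy":0,"wz":0.1},
])

```text
clock: 4.62
eef_pos: [464.1, 8.7, 85.6]
tcp_rot: [3.141, -0.001, -0.099]
contact_force: [1.0, -1.5, -0.3]
opening: 0.327
grasp_force: 0.4
```

```bash
python3 - <<'E'
from h import *
look()
E
```

```text
red [277 201  12  32 259] [454.1   1.2  94.5]
tcp [464.1   9.8  85.6] 140.639847856717 -0.10567158655897944 -0.10340686490811457 [0.2 0.7 0.5]
```

Now the rest of the return, in gentle steps to the idle stop.

Call:
arm_command([
  {"hand":28,"tx":0.5,"ty":-10,"tz":0,"wx":0,"wy":0,"wz":0.07},
  {"hand":28,"tx":0,"ty":-5,"tz":0,"wx":0,"wy":0,"wz":0.035},
  {"hand":28,"tx":0,"ty":0,"tz":0,"wx":0,"wy":0,"wz":0},
])

```text
clock: 5.05
eef_pos: [466.1, 23.4, 85.4]
tcp_rot: [3.142, -0.001, -0.198]
contact_force: [0.8, -0.1, 0.0]
opening: 0.325
grasp_force: 0.0
```

Call:
arm_command([
  {"hand":28,"tx":0,"ty":-3,"tz":0,"wx":0,"wy":0,"wz":0.02},
  {"hand":28,"tx":0,"ty":0,"tz":0,"wx":0,"wy":0,"wz":0},
])

```text
clock: 5.3
eef_pos: [466.4, 26.4, 85.3]
tcp_rot: [3.142, -0.0, -0.22]
contact_force: [-0.2, 0.3, -0.6]
opening: 0.328
grasp_force: 0.0
```

Call:
arm_command([
  {"hand":28,"tx":0,"ty":-3,"tz":0,"wx":0,"wy":0,"wz":0.02},
  {"hand":28,"tx":0,"ty":0,"tz":0,"wx":0,"wy":0,"wz":0},
])

```text
clock: 5.55
eef_pos: [466.9, 28.5, 85.3]
tcp_rot: [3.14, -0.0, -0.24]
contact_force: [1.2, -6.8, 0.9]
opening: 0.331
grasp_force: 3.7
```

Call:
arm_command([
  {"hand":28,"tx":0,"ty":-2,"tz":0,"wx":0,"wy":0,"wz":0},
  {"hand":28,"tx":0,"ty":0,"tz":0,"wx":0,"wy":0,"wz":0},
])

```text
clock: 5.8
eef_pos: [466.9, 28.9, 85.2]
tcp_rot: [3.137, 0.0, -0.239]
contact_force: [-1.4, -18.6, 3.6]
opening: 0.326
grasp_force: 9.2
```

Idle stop reached, about where the two-stop geometry puts it. Now the working stroke.

Call:
arm_command([
  {"hand":28,"tx":0.7,"ty":14,"tz":0,"wx":0,"wy":0,"wz":-0.1},
  {"hand":28,"tx":0.7,"ty":14,"tz":0,"wx":0,"wy":0,"wz":-0.1},
  {"hand":28,"tx":0.7,"ty":14,"tz":0,"wx":0,"wy":0,"wz":-0.1},
  {"hand":28,"tx":0.7,"ty":14,"tz":0,"wx":0,"wy":0,"wz":-0.1},
  {"hand":28,"tx":0.7,"ty":14,"tz":0,"wx":0,"wy":0,"wz":-0.1},
  {"hand":28,"tx":0.7,"ty":14,"tz":0,"wx":0,"wy":0,"wz":-0.1},
  {"hand":28,"tx":0.7,"ty":14,"tz":0,"wx":0,"wy":0,"wz":-0.1},
  {"hand":28,"tx":0.7,"ty":14,"tz":0,"wx":0,"wy":0,"wz":-0.1},
])

```text
clock: 6.8
eef_pos: [483.5, -76.4, 84.8]
tcp_rot: [-3.139, 0.002, 0.562]
contact_force: [-3.3, 2.1, 0.9]
opening: 0.33
grasp_force: 1.2
```

Call:
arm_command([
  {"hand":28,"tx":0,"ty":4,"tz":0,"wx":0,"wy":0,"wz":-0.03},
  {"hand":28,"tx":0,"ty":4,"tz":0,"wx":0,"wy":0,"wz":-0.02},
  {"hand":28,"tx":0,"ty":0,"tz":0,"wx":0,"wy":0,"wz":0},
])

```text
clock: 7.18
eef_pos: [489.2, -83.0, 85.2]
tcp_rot: [-3.142, -0.0, 0.609]
contact_force: [-1.2, 0.6, -1.3]
opening: 0.328
grasp_force: 0.6
```

Call:
arm_command([
  {"hand":28,"tx":0,"ty":3,"tz":0,"wx":0,"wy":0,"wz":0},
  {"hand":28,"tx":0,"ty":0,"tz":0,"wx":0,"wy":0,"wz":0},
])

```text
clock: 7.42
eef_pos: [489.6, -84.0, 85.1]
tcp_rot: [-3.138, 0.001, 0.608]
contact_force: [-4.8, 8.6, 4.1]
opening: 0.326
grasp_force: 5.3
```

Call:
arm_command([
  {"hand":28,"tx":0,"ty":2,"tz":0,"wx":0,"wy":0,"wz":0},
  {"hand":28,"tx":0,"ty":0,"tz":0,"wx":0,"wy":0,"wz":0},
])

```text
clock: 7.68
eef_pos: [489.6, -84.2, 85.0]
tcp_rot: [-3.135, 0.001, 0.607]
contact_force: [-7.9, 17.8, 7.9]
opening: 0.332
grasp_force: 9.5
```

Against the stop. I'll relax, then look at the table.

Call:
arm_command([
  {"hand":28,"tx":0,"ty":-6,"tz":0,"wx":0,"wy":0,"wz":0},
  {"hand":28,"tx":0,"ty":0,"tz":0,"wx":0,"wy":0,"wz":0},
])

```text
clock: 7.92
eef_pos: [489.2, -82.2, 85.6]
tcp_rot: [3.14, -0.001, 0.61]
contact_force: [-1.4, 1.0, -0.4]
opening: 0.33
grasp_force: 0.0
```

```bash
python3 - <<'E'
from h import *
fd=grab('side')
cv2.imwrite('pics/e2.png',cv2.resize(fd['image'][180:260,240:350],(660,480),interpolation=cv2.INTER_CUBIC)[:,:,::-1])
E
```

```text
(no output)
```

View pics/e2.png

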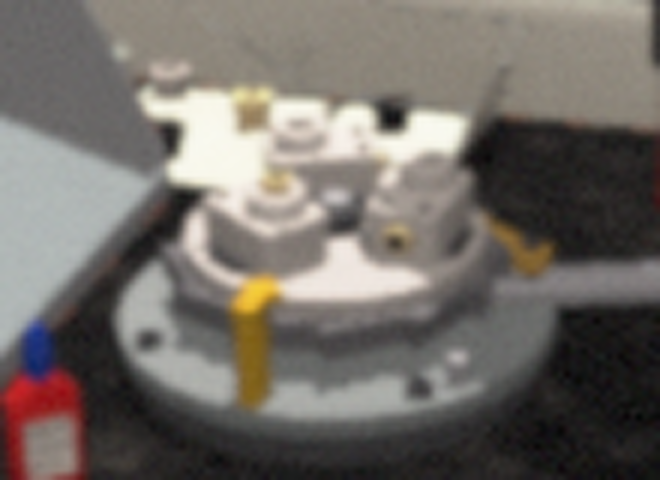

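The brass bush is now at crop (276,183), with grey bushes at (300,130) and (432,165). The pointer tip is at (265,285) and its foot at (253,400).

```bash
python3 - <<'E'
from h import *
f=grab('side')
q=lambda p:(240+p[0]/6,180+p[1]/6)
P=np.array([onz(f,*q(p),91)[:2] for p in ((276,183),(300,130),(432,165))]);c=P.mean(0);v=P-c
a=np.arctan2(v[:,1],v[:,0]);print(c,np.hypot(*v.T),a)
for p,z in (((265,285),67),((253,295),67),((253,402),14),((272,280),67)):
    w=onz(f,*q(p),z)[:2];print(w,np.hypot(*(w-c)),np.arctan2(*(w-c)[::-1]))
E
```

```text
[6.00649185e+02 1.20131113e-01] [30.96121366 32.14285596 37.67425807] [ 1.31487004 -0.54763667 -2.78314469]
[592.06255239  63.41062333] 63.87031129367498 1.705643183203047
[591.47090329  72.07276762] 72.53566540112621 1.6976711840971843
[601.01564946  61.44501347] 61.325977299901425 1.5648206108110845
[592.04170054  58.84015818] 59.34753885080487 1.7163449147147152
```

The side view can't separate one notch more from none, so I'll rise clear of the grip and look down with the wrist camera.

Call:
arm_command([
  {"hand":50,"tx":0,"ty":3,"tz":0,"wx":0,"wy":0,"wz":0},
  {"hand":50,"tx":0,"ty":0,"tz":0,"wx":0,"wy":0,"wz":0},
  {"hand":50,"tx":0,"ty":0,"tz":-30,"wx":0,"wy":0,"wz":0},
  {"hand":50,"tx":0,"ty":0,"tz":-40,"wx":0,"wy":0,"wz":0},
  {"hand":50,"tx":0,"ty":0,"tz":-50,"wx":0,"wy":0,"wz":0},
  {"hand":50,"tx":0,"ty":0,"tz":-50,"wx":0,"wy":0,"wz":0},
  {"hand":50,"tx":0,"ty":0,"tz":-40,"wx":0,"wy":0,"wz":0},
  {"hand":50,"tx":0,"ty":0,"tz":0,"wx":0,"wy":0,"wz":0},
])

```text
clock: 9.02
eef_pos: [492.2, -85.3, 298.6]
tcp_rot: [3.137, -0.004, 0.61]
contact_force: [-0.0, -0.7, -0.4]
opening: 0.589
grasp_force: 0.0
```

```bash
python3 - <<'E'
from h import *
f=grab('wrist','w2.png')
E
```

```text
(no output)
```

View pics/w2.png

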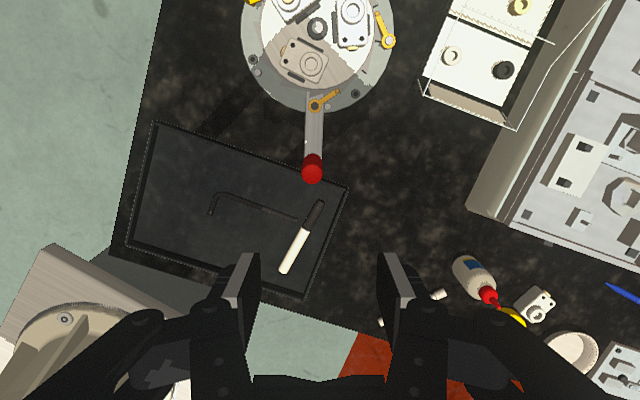

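The table is at the top of the frame with its hub at (318,28), and the brass housing is cut off. I'll move forward 80 mm; the fingers stay 200 mm above the housings.

Call:
arm_command([
  {"hand":50,"tx":40,"ty":0,"tz":0,"wx":0,"wy":0,"wz":0},
  {"hand":50,"tx":40,"ty":0,"tz":0,"wx":0,"wy":0,"wz":0},
  {"hand":50,"tx":0,"ty":0,"tz":0,"wx":0,"wy":0,"wz":0},
])

```text
clock: 9.45
eef_pos: [556.7, -37.7, 293.2]
tcp_rot: [-3.14, 0.002, 0.611]
contact_force: [-0.5, -0.6, 0.0]
opening: 0.585
grasp_force: 0.0
```

```bash
python3 - <<'E'
from h import *
f=grab('wrist')
u,v=proj(f,[604,-4,70]).astype(int);print(u,v)
x0,y0=u-105,max(v-80,0)
np.save('w3o.npy',[x0,y0])
cv2.imwrite('pics/w3.png',cv2.resize(f['image'][y0:y0+160,x0:x0+210],None,fx=3.5,fy=3.5,interpolation=cv2.INTER_CUBIC)[:,:,::-1]);print(x0,y0)
E
```

```text
318 105
213 25
```

View pics/w3.png

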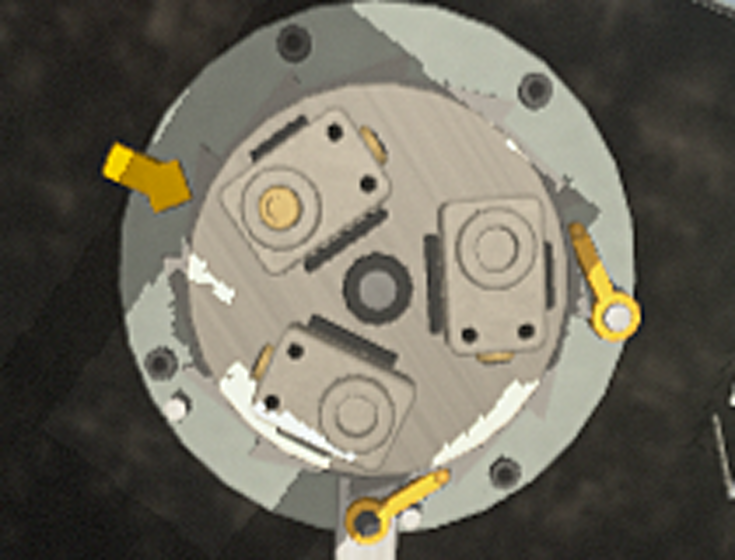

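This view settles it. The brass housing's middle is at (305,190), the hub at (377,289) and the pointer tip at (185,200). Measured from the hub, the housing stands about 0.5 rad short of the pointer, so exactly one more notch is needed. I'll go back down onto the grip.

Call:
arm_command([
  {"hand":50,"tx":-41,"ty":0,"tz":0,"wx":0,"wy":0,"wz":0},
  {"hand":50,"tx":-40,"ty":0,"tz":30,"wx":0,"wy":0,"wz":0},
  {"hand":50,"tx":0,"ty":0,"tz":40,"wx":0,"wy":0,"wz":0},
  {"hand":50,"tx":0,"ty":0,"tz":30,"wx":0,"wy":0,"wz":0},
  {"hand":50,"tx":0,"ty":0,"tz":20,"wx":0,"wy":0,"wz":0},
  {"hand":50,"tx":0,"ty":0,"tz":0,"wx":0,"wy":0,"wz":0},
])

```text
clock: 10.25
eef_pos: [487.0, -85.6, 173.5]
tcp_rot: [-3.139, 0.003, 0.609]
contact_force: [-0.9, 0.8, -1.0]
opening: 0.586
grasp_force: 0.0
```

Call:
arm_command([
  {"hand":50,"tx":1,"ty":-1,"tz":29,"wx":0,"wy":0,"wz":0},
  {"hand":50,"tx":0,"ty":0,"tz":29,"wx":0,"wy":0,"wz":0},
  {"hand":50,"tx":0,"ty":0,"tz":29,"wx":0,"wy":0,"wz":0},
  {"hand":28,"tx":0,"ty":0,"tz":0,"wx":0,"wy":0,"wz":0},
  {"hand":28,"tx":0,"ty":0,"tz":0,"wx":0,"wy":0,"wz":0},
  {"hand":28,"tx":0,"ty":0,"tz":0,"wx":0,"wy":0,"wz":0},
])

```text
clock: 11.0
eef_pos: [489.6, -83.9, 89.2]
tcp_rot: [-3.141, -0.0, 0.61]
contact_force: [-3.6, 1.5, -0.6]
opening: 0.329
grasp_force: 1.7
```

Call:
arm_command([
  {"hand":28,"tx":0.7,"ty":-14,"tz":0,"wx":0,"wy":0,"wz":0.1},
  {"hand":28,"tx":0.7,"ty":-14,"tz":0,"wx":0,"wy":0,"wz":0.1},
  {"hand":28,"tx":0.7,"ty":-14,"tz":0,"wx":0,"wy":0,"wz":0.1},
  {"hand":28,"tx":0.7,"ty":-14,"tz":0,"wx":0,"wy":0,"wz":0.1},
  {"hand":28,"tx":0.7,"ty":-14,"tz":0,"wx":0,"wy":0,"wz":0.1},
  {"hand":28,"tx":0.7,"ty":-14,"tz":0,"wx":0,"wy":0,"wz":0.1},
  {"hand":28,"tx":0.7,"ty":-14,"tz":0,"wx":0,"wy":0,"wz":0.1},
  {"hand":28,"tx":0.3,"ty":-10,"tz":0,"wx":0,"wy":0,"wz":0.07},
])

```text
clock: 12.0
eef_pos: [467.9, 19.3, 89.7]
tcp_rot: [-3.141, -0.004, -0.162]
contact_force: [1.6, -0.2, -0.0]
opening: 0.325
grasp_force: 0.4
```

Call:
arm_command([
  {"hand":28,"tx":0,"ty":-5,"tz":0,"wx":0,"wy":0,"wz":0.035},
  {"hand":28,"tx":0,"ty":-3,"tz":0,"wx":0,"wy":0,"wz":0.02},
  {"hand":28,"tx":0,"ty":0,"tz":0,"wx":0,"wy":0,"wz":0},
])

```text
clock: 12.38
eef_pos: [468.2, 26.9, 88.9]
tcp_rot: [-3.141, -0.001, -0.215]
contact_force: [-0.8, 0.6, 0.3]
opening: 0.328
grasp_force: 0.0
```

Call:
arm_command([
  {"hand":28,"tx":0,"ty":-4,"tz":0,"wx":0,"wy":0,"wz":0.025},
  {"hand":28,"tx":0,"ty":0,"tz":0,"wx":0,"wy":0,"wz":0},
])

```text
clock: 12.62
eef_pos: [468.4, 28.5, 88.6]
tcp_rot: [3.138, -0.001, -0.239]
contact_force: [-0.6, -14.2, 5.0]
opening: 0.331
grasp_force: 7.6
```

Call:
arm_command([
  {"hand":28,"tx":0.5,"ty":14,"tz":0,"wx":0,"wy":0,"wz":-0.1},
  {"hand":28,"tx":0.5,"ty":14,"tz":0,"wx":0,"wy":0,"wz":-0.1},
  {"hand":28,"tx":0.5,"ty":14,"tz":0,"wx":0,"wy":0,"wz":-0.1},
  {"hand":28,"tx":0.5,"ty":14,"tz":0,"wx":0,"wy":0,"wz":-0.1},
  {"hand":28,"tx":0.5,"ty":14,"tz":0,"wx":0,"wy":0,"wz":-0.1},
  {"hand":28,"tx":0.5,"ty":14,"tz":0,"wx":0,"wy":0,"wz":-0.1},
  {"hand":28,"tx":0.5,"ty":14,"tz":0,"wx":0,"wy":0,"wz":-0.1},
  {"hand":28,"tx":0.5,"ty":14,"tz":0,"wx":0,"wy":0,"wz":-0.1},
])

```text
clock: 13.62
eef_pos: [483.5, -77.5, 88.1]
tcp_rot: [-3.14, 0.001, 0.562]
contact_force: [-1.8, 2.6, 1.5]
opening: 0.329
grasp_force: 1.2
```

Call:
arm_command([
  {"hand":28,"tx":0,"ty":4,"tz":0,"wx":0,"wy":0,"wz":-0.03},
  {"hand":28,"tx":0,"ty":4,"tz":0,"wx":0,"wy":0,"wz":-0.02},
  {"hand":28,"tx":0,"ty":0,"tz":0,"wx":0,"wy":0,"wz":0},
])

```text
clock: 14.0
eef_pos: [488.6, -84.0, 88.2]
tcp_rot: [3.142, 0.0, 0.609]
contact_force: [-1.0, -0.0, -0.4]
opening: 0.328
grasp_force: 0.3
```

Call:
arm_command([
  {"hand":28,"tx":0,"ty":2,"tz":0,"wx":0,"wy":0,"wz":0},
  {"hand":28,"tx":0,"ty":0,"tz":0,"wx":0,"wy":0,"wz":0},
])

```text
clock: 14.25
eef_pos: [488.8, -84.5, 88.1]
tcp_rot: [-3.139, 0.0, 0.609]
contact_force: [-3.8, 6.6, 2.9]
opening: 0.327
grasp_force: 3.7
```

Call:
arm_command([
  {"hand":28,"tx":0,"ty":3,"tz":0,"wx":0,"wy":0,"wz":0},
  {"hand":28,"tx":0,"ty":0,"tz":0,"wx":0,"wy":0,"wz":0},
])

```text
clock: 14.5
eef_pos: [488.9, -84.9, 87.9]
tcp_rot: [-3.134, 0.001, 0.607]
contact_force: [-7.8, 18.1, 8.2]
opening: 0.333
grasp_force: 10.0
```

Call:
arm_command([
  {"hand":28,"tx":0,"ty":-6,"tz":0,"wx":0,"wy":0,"wz":0},
  {"hand":50,"tx":0,"ty":2,"tz":0,"wx":0,"wy":0,"wz":0},
  {"hand":50,"tx":0,"ty":0,"tz":0,"wx":0,"wy":0,"wz":0},
  {"hand":50,"tx":0,"ty":0,"tz":-30,"wx":0,"wy":0,"wz":0},
  {"hand":50,"tx":0,"ty":0,"tz":-50,"wx":0,"wy":0,"wz":0},
  {"hand":50,"tx":0,"ty":0,"tz":-50,"wx":0,"wy":0,"wz":0},
  {"hand":50,"tx":0,"ty":0,"tz":-50,"wx":0,"wy":0,"wz":0},
  {"hand":50,"tx":0,"ty":0,"tz":-30,"wx":0,"wy":0,"wz":0},
])

```text
clock: 15.5
eef_pos: [490.2, -85.4, 301.2]
tcp_rot: [3.139, -0.003, 0.609]
contact_force: [0.1, -0.0, -0.1]
opening: 0.588
grasp_force: 0.0
```

Call:
arm_command([
  {"hand":50,"tx":40,"ty":0,"tz":0,"wx":0,"wy":0,"wz":0},
  {"hand":50,"tx":40,"ty":0,"tz":0,"wx":0,"wy":0,"wz":0},
  {"hand":50,"tx":0,"ty":0,"tz":0,"wx":0,"wy":0,"wz":0},
  {"hand":50,"tx":0,"ty":0,"tz":0,"wx":0,"wy":0,"wz":0},
])

```text
clock: 16.0
eef_pos: [554.4, -39.4, 297.9]
tcp_rot: [-3.141, 0.001, 0.61]
contact_force: [0.2, -0.4, 0.2]
opening: 0.581
grasp_force: 0.0
```

```bash
python3 - <<'E'
from h import *
f=grab('wrist')
u,v=proj(f,[604,-4,70]).astype(int)
x0,y0=u-105,max(v-80,0);print(x0,y0)
cv2.imwrite('pics/w4.png',cv2.resize(f['image'][y0:y0+160,x0:x0+210],None,fx=3.5,fy=3.5,interpolation=cv2.INTER_CUBIC)[:,:,::-1])
E
```

```text
212 23
```

View pics/w4.png

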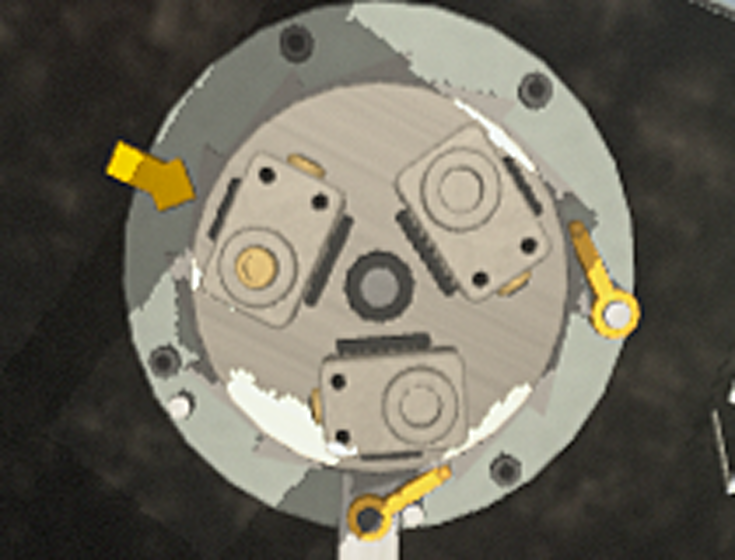

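The housing's middle (274,240) and the pointer tip (188,200) now lie at the same angle from the hub (379,286), 2.73 against 2.72 rad. The gripper is clear of everything, so I'm handing in.

```bash
python3 -c "
from rig import r
print(r.sign_off())"
```

```text
the job is handed in; nothing more can be done
None
```

The brass-bushed housing stands at the yellow pointer, within about 0.01 rad in the last wrist view. I turned the table with the lever only, let go of it, and handed the job in at about 16 s. The first lever stroke ran into its stop hard, at about 80 N on the wrist against the 120 N limit.

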